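# Turn the jig plate over on the turnover ramp

## Task

Pick up the oblong drilled jig plate, hold it level a little above the high edge of the steel ramp, and let go so that one end of it catches the edge and the plate turns over in the air. It must come to rest lying flat in the catch tray with its countersunk face down; leave the square plate, the round plate and the wrench where they are.

Things in the scene. Friction and masses are not known exactly. Their poses are not given: they have to be found in the camera images.
- jig_plate: oblong aluminium plate, 90 x 45 x 8 mm, about 0.09 kg, lying on the bench countersunk face up (three wide holes; the plain face shows only small ones). Origin at the centre of the plain face, its underside at the start; x along the 90 mm length, y along the width, z out of the countersunk face. The only oblong plate; grip it across the 45 mm width at mid-length
- square_plate: bystander: square aluminium plate, 60 x 60 x 8 mm, four holes; origin at the centre of its underside
- round_plate: bystander: round aluminium plate, 64 mm diameter, 8 mm thick, one hole; origin at the centre of its underside
- wrench: bystander: steel wrench lying flat on the bench
- ramp: fixed sheet-steel ramp, 150 mm wide, with a catch tray. Origin on the bench straight below the middle of its high edge; x points level out over the tray, square to the edge; y along the edge; z up. The ramp sheet slopes down from the edge towards -x (150 mm in plan, 41 degrees); under the edge it is open
- ramp_edge (a point): middle of the ramp's high edge (rolled, 3 mm radius), 150 mm above the bench; axes as the ramp's: x points out over the tray. A level plate, long side along x, let go with some 50 mm of clear fall and its last 15 mm over the edge, turns over about y and lands on its other face
- tray_floor (a point): centre of the catch tray's rubber floor, 100 mm out from the edge, 6 mm above the bench; axes as the ramp's. Inside 197 mm long (x, from below the edge to the far wall), 154 mm wide; walls 35 mm above the bench. The floor also runs on under the ramp

How it is judged:
On the way, in this order (a step that is already met when the one before it is completed fails the run):
1. the jig plate is held level in the gripper just above the ramp's edge, reaching across it, its centre over the edge or on the tray side (contact force between the fingers and jig_plate above 0.5 N and angle between jig_plate's own z axis and vertical below 0.26 rad and z of jig_plate in the frame of ramp_edge above 0.003 m and x of jig_plate in the frame of ramp_edge between -0.01 and 0.055 m and y of jig_plate in the frame of ramp_edge between -0.06 and 0.06 m), for 0.1 s.
2. let go, the plate turns over in the air by the edge, well above the tray floor (contact force between the fingers and jig_plate below 0.05 N and angle between jig_plate's own z axis and vertical between 0.35 and 2.5 rad and z of jig_plate in the frame of ramp_edge above -0.1 m).
At the end, for the whole second after the job is handed in: the jig plate lies at rest in the catch tray, countersunk face down, flat within 10 degrees, its centre between the tray's side walls and from 30 mm behind the edge's plumb line to the far wall (angle between jig_plate's own z axis and vertical above 2.967 rad and x of jig_plate in the frame of ramp between -0.03 and 0.197 m and y of jig_plate in the frame of ramp between -0.077 and 0.077 m and z of jig_plate in the frame of ramp below 0.025 m and linear speed of jig_plate below 0.02 m/s); the robot touches nothing.
It fails at once if the square plate was moved more than 20 mm (distance of square_plate from where it was at the start of the episode above 0.02 m).
It fails at once if the round plate was moved more than 20 mm (distance of round_plate from where it was at the start of the episode above 0.02 m).
It fails at once if the wrench was moved more than 20 mm (distance of wrench from where it was at the start of the episode above 0.02 m).
It also fails if it takes over 35 s, if anything falls off the work surface, if the arm or the gripper's body presses on something with over 40 N, if the wrist force passes 120 N, or if a joint passes its speed limit or range.

## Robot

A 6-joint arm with a two-finger parallel gripper is mounted at the origin on the work surface. World frame = base frame: x ahead of the robot, y to its left, z up, the work surface at z = 0. Lengths are in m, angles in rad, forces in N, time in s.
With the tool pointing down it reaches from about 0.375 to 0.825 m from the base axis. Payload 5.5 kg.
Tool frame: the origin (TCP) lies at the very end of the fingers, on their centre line; the grasp point (between the pads) lies 19 mm behind it; z points along the fingers, y is the line along which they close (so a half turn about z gives the same grasp; the last joint's range is limited). The gripper opens to 85 mm and grips with 20 to 120 N. Pads are 22 mm wide; open, the fingers measure 114 mm over their backs; the gripper's body (76 mm by 85 mm) begins 54 mm behind the grasp point. The pads swing forward as they close: fully open they stand 13 mm farther back than shut.
Start: joints at [1.224, 0.314, -0.047, 1.21, 0, 1.571], TCP at [0.204, 0.564, 0.231] pointing down, gripper open.
Joint ranges: [-2.67, 2.67], [-0.69, 1.73], [-1.03, 1.25], [-2.08, 2.16], [-1.42, 1.45], [-3.14, 3.14]. Speed limits (rad/s): [2.39, 2.39, 3.01, 3.14, 3.14, 3.14].

## Interface

Orientations are given as a 3x3 rotation matrix whose columns are the frame's x, y, z axes.
In Python, from cell import monitor, imaging, manip gives the robot as it stands. The module is installed in compiled form; this text tells all that it offers.
- The arm moves only by the tool carry_out, never from a script. Its argument "commands" is one flat list of numbers, 6 for each row, row after row: the shift along the tool's x, y, z in cm, then the turn, a rotation vector about the tool's x, y, z in rad. A call has 1 to 20 rows; each row shifts and turns the commanded pose from where the row before left it, along the tool's axes as they then stand; what a row does not reach is not made up. A row lasts 1/10 s, in which the tool goes at most 50 mm and 8.59 degrees, less where a joint would pass 70% of its speed; a pose out of reach is approached as far as the arm can. A call with a gripper value outside its range is refused whole. "grip" is the finger opening in cm, from 0 to 8.54, set as the call begins (left out, the last holds). The fingers move at their own pace and stop on an object; "squeeze" is the grip in N (left out, the last holds). Time passes only in rows, so rows that do not move let the fingers close. It gives the time, the measured TCP pose, the force and the opening at its end, in the units of the state.
- monitor.get_state(): the state, without advancing time (a new reading comes with each control period).
- imaging.capture(name): name is "scene" or "top" or "wrist"; returns the picture (400x640x3 uint8, red, green, blue); there is no depth.
- imaging.camera_model(name): a dict with "fx", "fy", "cx", "cy" (pixels), "pose" (4x4, takes a point from camera to world coordinates). Camera axes: x right, y up, looking along -z (the intrinsics and any distortion apply to the point x, -y, -z); pixel columns grow to the right and rows downward; lengths in m; the calibration is good to about 2 mm. A picture is of the moment at which its call begins: read the wrist's pose just before it. camera_model takes no time and is no camera call; for the wrist camera it gives the pose at the moment of the call.
- manip.hand_in(): hands the job in, once; it reports no verdict.
The state is a dict: "clock": time; "q": joint angles; "dq": joint speeds; "tau": joint torques, N m; "tool_pos": TCP position; "tool_rot": TCP orientation; "ft_force": force on the tool from outside, world axes, zero at the start; "ft_torque": the same for the moment, N m; "finger_gap": opening from 0.0 (shut) to 1.0 (fully open).
Only numpy, scipy, OpenCV 4.12 (cv2) and the standard library are available. Lean on these libraries where they do the work, as an engineer would, in place of code of your own. Each camera call takes 0.05 s, during which the arm holds its last target. There are 200 camera calls.

## Working session

There is one attempt and no reset: what is moved stays moved. The work goes in short steps, Python scripts to look and compute and a tool call to move; the robot and the scene stay as the last step left them, time stands still between calls to the robot, and variables do not carry over. Pictures are saved under pics/ and viewed, on a budget of 10 in all, crops included, one or two more only if the job needs it, and the job is handed in when it is done.

Besides the shell and the picture viewer there is one more tool, called after "Emit:" by a JSON object that holds its "name" and its "arguments", one argument or row to a line. carry_out: Moves the arm, as the interface text tells. Its arguments: {"type":"object","properties":{"commands":{"type":"array"},"grip":{"type":"number"},"squeeze":{"type":"number"}},"required":["commands"]}

```bash
mkdir -p pics; python3 - <<'E'
from cell import monitor, imaging
import cv2,numpy as np
for n in("top","scene"):
    im=imaging.capture(n); cv2.imwrite(f"pics/{n}0.png",im[:,:,::-1]); m=imaging.camera_model(n); print(n,{k:v for k,v in m.items()})
s=monitor.get_state();print(s["clock"],s["tool_pos"],s["tool_rot"],s["finger_gap"])
E
```

```text
top {'fx': 485.92227840857555, 'fy': 485.92227840857555, 'cx': 322.22481521931246, 'cy': 193.3826329872498, 'pose': array([[ 0.02058453,  0.99209109, -0.12382063,  0.42008096],
       [-0.9997473 ,  0.02154423,  0.00641663, -0.03221048],
       [ 0.00903351,  0.12365726,  0.99228387,  1.27903259],
       [ 0.        ,  0.        ,  0.        ,  1.        ]])}
scene {'fx': 453.7204445327446, 'fy': 453.7204445327446, 'cx': 326.36622285198695, 'cy': 199.96833572236983, 'pose': array([[-0.80125278, -0.47229546,  0.36732952,  0.96961157],
       [ 0.59817907, -0.64592664,  0.47430009,  0.46455253],
       [ 0.01325814,  0.5997631 ,  0.80006777,  0.95294294],
       [ 0.        ,  0.        ,  0.        ,  1.        ]])}
0.1 [0.20375488 0.56381635 0.23055668] [[-9.40464882e-01  3.39890471e-01 -5.21902335e-04]
 [ 3.39890871e-01  9.40463875e-01 -1.37673380e-03]
 [ 2.28915938e-05 -1.47215963e-03 -9.99998916e-01]] 0.997751748122898
```

View pics/top0.png

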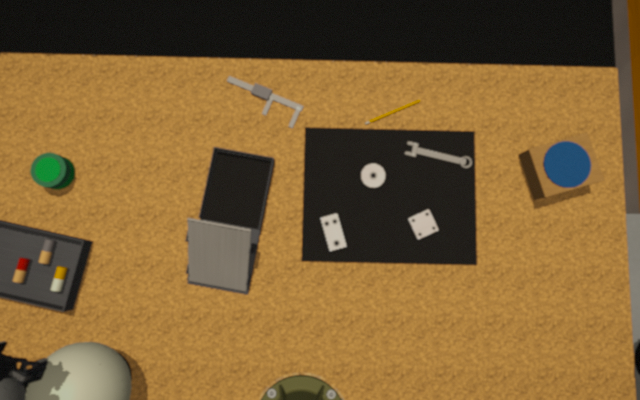

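View pics/scene0.png

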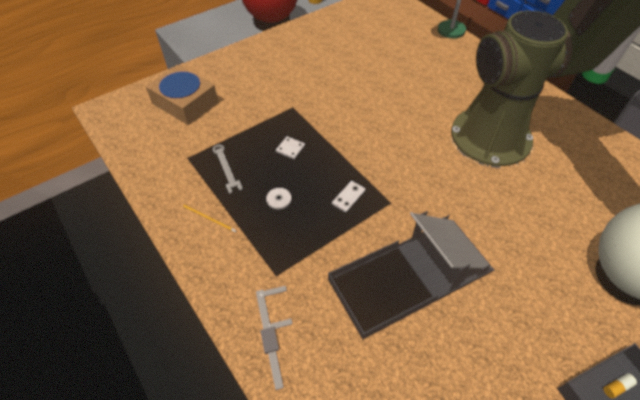

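The top view shows the jig plate at (333,232), the round plate at (373,175), the square plate at (423,224) and the wrench at (438,154). The ramp sheet is at (220,255), with its high edge running about (190,221) to (252,235) and the tray above it. Next I'll measure these.

```bash
cat > h.py <<'E'
import numpy as np,cv2
def ray(m,u,v,z):
    u=np.asarray(u,float);v=np.asarray(v,float)
    d=np.stack([(u-m["cx"])/m["fx"],-(v-m["cy"])/m["fy"],-np.ones_like(u)],-1)@m["pose"][:3,:3].T
    o=m["pose"][:3,3]; return o+d*((z-o[2])/d[...,2])[...,None]
E
python3 - <<'E'
from h import *; from cell import imaging
m=imaging.camera_model("top"); im=cv2.imread("pics/top0.png")
hsv=cv2.cvtColor(im,cv2.COLOR_BGR2HSV)
for nm,mask in(("plates",(hsv[...,2]>130)&(hsv[...,1]<60)),("sheet",(hsv[...,2]>85)&(hsv[...,1]<60))):
    mk=mask.astype(np.uint8)*255
    if nm=="sheet": mk=cv2.morphologyEx(mk,cv2.MORPH_OPEN,np.ones((3,3)))
    for c in cv2.findContours(mk,cv2.RETR_EXTERNAL,cv2.CHAIN_APPROX_NONE)[0]:
        r=cv2.minAreaRect(c)
        if cv2.contourArea(c)<150 or not(140<r[0][0]<480 and 100<r[0][1]<300):continue
        b=cv2.boxPoints(r); z=.008 if nm=="plates" else .15
        w=ray(m,b[:,0],b[:,1],z)
        print(nm,np.round(r[0],1),np.round(r[1],1),"ctr",ray(m,*r[0],z).round(4),"sides",np.linalg.norm(w-np.roll(w,1,0),axis=1).round(4)); print(np.hstack([b,w[:,:2]]).round(3).tolist())
        if nm=="sheet": print(cv2.approxPolyDP(c,4,True)[:,0].tolist())
im2=cv2.resize(im[130:310,170:380],None,fx=3.6,fy=3.3*3.6/3.3*0.9,interpolation=cv2.INTER_CUBIC) if 0 else cv2.resize(im[135:300,170:380],None,fx=3.6,fy=3.6,interpolation=cv2.INTER_CUBIC)
cv2.imwrite("pics/topcrop.png",cv2.convertScaleAbs(im2,alpha=1.3))
E
```

```text
plates [333.  231.7] [35.2 18. ] ctr [ 0.4785 -0.0706  0.008 ] sides [0.0915 0.0472 0.0916 0.0468]
[[319.509, 217.283, 0.515, -0.035], [336.811, 212.34, 0.529, -0.08], [346.472, 246.151, 0.442, -0.106], [329.17, 251.094, 0.428, -0.062]]
plates [422.9 223.8] [23.7 23.3] ctr [ 0.5041 -0.3059  0.008 ] sides [0.0614 0.0618 0.0616 0.0615]
[[407.2, 218.4, 0.517, -0.265], [428.0, 208.0, 0.546, -0.32], [438.6, 229.2, 0.491, -0.347], [417.8, 239.6, 0.463, -0.292]]
plates [372.8 175.1] [24.1 23.7] ctr [ 0.6304 -0.1735  0.008 ] sides [0.0642 0.0636 0.0644 0.0632]
[[356.8, 169.6, 0.644, -0.131], [378.0, 159.0, 0.674, -0.187], [388.8, 180.6, 0.617, -0.216], [367.6, 191.2, 0.587, -0.16]]
plates [436.1 153.5] [59.6 12.7] ctr [ 0.6925 -0.3421  0.008 ] sides [0.1584 0.0349 0.1589 0.0348]
[[405.615, 153.923, 0.69, -0.261], [408.115, 141.423, 0.724, -0.267], [466.577, 153.115, 0.695, -0.424], [464.077, 165.615, 0.661, -0.416]]
plates [281.9 109.4] [34.1 22.9] ctr [0.8041 0.0728 0.008 ] sides [0.0923 0.063  0.0928 0.0627]
[[261.557, 112.305, 0.795, 0.127], [271.473, 91.709, 0.853, 0.102], [302.202, 106.
[... 794 characters left out ...]
30.096, 0.481, -0.314], [416.76, 240.473, 0.456, -0.261]]
[[429, 209], [408, 218], [417, 239], [438, 230]]
sheet [372.5 175. ] [24. 25.] ctr [ 0.6072 -0.157   0.15  ] sides [0.0572 0.0591 0.0572 0.0587]
[[360.0, 163.0, 0.635, -0.127], [385.0, 163.0, 0.637, -0.186], [385.0, 187.0, 0.579, -0.187], [360.0, 187.0, 0.578, -0.128]]
[[366, 164], [360, 172], [362, 182], [378, 187], [385, 179], [384, 169]]
sheet [438.8 154.3] [67.5 14.7] ctr [ 0.6602 -0.3138  0.15  ] sides [0.1591 0.0358 0.1597 0.0357]
[[404.245, 154.571, 0.658, -0.232], [407.293, 140.158, 0.693, -0.239], [473.301, 154.121, 0.663, -0.396], [470.252, 168.534, 0.628, -0.388]]
[[407, 142], [412, 146], [407, 155], [471, 165], [468, 156]]
```

View pics/topcrop.png

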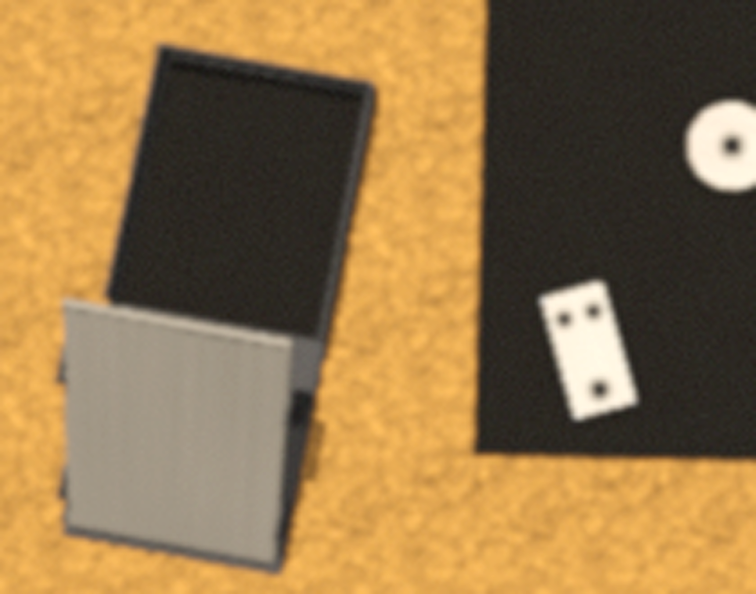

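```bash
python3 - <<'E'
from h import *; from cell import imaging
m=imaging.camera_model("top")
e=ray(m,[188.3,251.1],[218.8,229.4],.15)
im=cv2.imread("pics/top0.png",0).astype(float)
# subpixel edge: rows of max gradient along columns
cs=np.arange(202,240); rs=[]
for c in cs:
    r0=218.8+(c-188.3)*.169; rr=np.arange(int(r0)-5,int(r0)+6); p=im[rr,c]; g=np.diff(p); g[g<0]=0; rs.append((g*(rr[:-1]+.5)).sum()/g.sum())
k=np.polyfit(cs,rs,1); print("line",k, np.polyval(k,[188.3,251.1]))
e2=ray(m,np.array([188.3,251.1]),np.polyval(k,[188.3,251.1]),.15)
for E in(e,e2):
    d=E[1]-E[0]; x=np.array([-d[1],d[0]])/np.hypot(*d[:2])
    print(E.round(4).tolist(),"mid",E.mean(0).round(4),"len",np.linalg.norm(d),"xang",np.degrees(np.arctan2(x[1],x[0])))
t=ray(m,[214.4,274.2],[147.5,158.9],.035); print("tray far",t,np.linalg.norm(t[0]-t[1]))
M=e2.mean(0)
for q in t: r=(q-M)[:2]; print("far corner in ramp", r@x, r@np.array([-x[1],x[0]]))
E
```

```text
line [  0.18675985 181.49274942] [216.65962882 228.38814728]
[[0.4948, 0.27, 0.15], [0.4733, 0.1235, 0.15]] mid [0.484  0.1968 0.15  ] len 0.14803240667551257 xang -8.345341128482174
[[0.4998, 0.2703, 0.15], [0.4756, 0.1236, 0.15]] mid [0.4877 0.1969 0.15  ] len 0.14861568564724542 xang -9.338759374170763
tray far [[0.68966021 0.24310248 0.035     ]
 [0.66295789 0.08647988 0.035     ]] 0.1588825178729487
far corner in ramp 0.19178898074433715 0.07832299424194113
far corner in ramp 0.19085593836516065 -0.08055678394762747
```

```bash
cat >> h.py <<'E'
def go(p,yaw=None):
    """shift (cm, tool axes) and z-turn to TCP p with tool y at world angle yaw (deg, mod 180)"""
    from cell import monitor
    s=monitor.get_state(); R=s["tool_rot"]; d=(np.array(p)-s["tool_pos"])@R*100
    print("clock",round(s["clock"],2),"tcp",s["tool_pos"].round(4),"gap",round(s["finger_gap"],3),"F",s["ft_force"].round(1),"zax",R[:,2].round(4))
    print("shift cm",d.round(2),"norm",np.linalg.norm(d).round(2))
    if yaw is not None:
        a=np.degrees(np.arctan2(R[1,1],R[0,1])); t=(yaw-a+90)%180-90; print("yaw",a.round(2),"turn about tool z rad",-np.radians(t).round(4))
E
python3 - <<'E'
from h import *; from cell import imaging,monitor
m=imaging.camera_model("wrist"); s=monitor.get_state()
T=np.eye(4);T[:3,:3]=s["tool_rot"];T[:3,3]=s["tool_pos"]
print((np.linalg.inv(T)@m["pose"]).round(3),m["fx"],m["cx"],m["cy"])
go([.4785,-.0706,.20],107)
E
```

```text
[[-0.     0.957  0.29   0.073]
 [ 1.    -0.     0.001 -0.001]
 [ 0.002  0.29  -0.957 -0.143]
 [ 0.     0.     0.     1.   ]] 321.44925532706054 316.71851753002795 195.17923586292406
clock 0.1 tcp [0.2038 0.5638 0.2306] gap 0.998 F [ 0.2 -0.6 -0.4] zax [-5.0e-04 -1.4e-03 -1.0e+00]
shift cm [-47.4  -50.32   3.13] norm 69.2
yaw 70.13 turn about tool z rad -0.6435
```

Emit:
{"name": "carry_out", "arguments": {
  "commands": [-3.94,-2.19,-0.45,0,0,0,-3.94,-2.19,-0.45,0,0,0,-3.94,-2.19,-0.45,0,0,0,-3.94,-2.19,-0.45,0,0,0,-3.94,-2.19,-0.45,0,0,0,-3.94,-2.19,-0.45,0,0,0,-3.94,-2.19,-0.45,0,0,0,-3.94,-2.19,-0.45,0,0,0,-3.94,-2.19,-0.45,0,0,0,-3.94,-2.19,-0.45,0,0,0,-3.94,-2.19,-0.45,0,0,0,0,0,0,0,0,-0.09,0,0,0,0,0,-0.09,0,0,0,0,0,0,0,0,0,0,0,0]
}}

```text
clock: 1.6
tool_pos: [0.5294, 0.1904, 0.2805]
tool_rot: [[-0.986, 0.168, -0.001], [0.168, 0.986, -0.0], [0.001, -0.0, -1.0]]
ft_force: [0.3, -0.9, 0.4]
finger_gap: 0.999
```

```bash
python3 - <<'E'
from h import *; from cell import imaging
import pickle
m=imaging.camera_model("wrist"); im=imaging.capture("wrist"); pickle.dump(m,open("w1.pkl","wb"))
cv2.imwrite("pics/w1.png",im[:,:,::-1]); go([.4785,-.0706,.20],107)
E
```

```text
clock 1.65 tcp [0.5294 0.1905 0.2806] gap 0.999 F [ 0.6  0.  -0.4] zax [-5.e-04 -2.e-04 -1.e+00]
shift cm [  0.64 -26.6    8.06] norm 27.8
yaw 80.36 turn about tool z rad -0.465
```

View pics/w1.png

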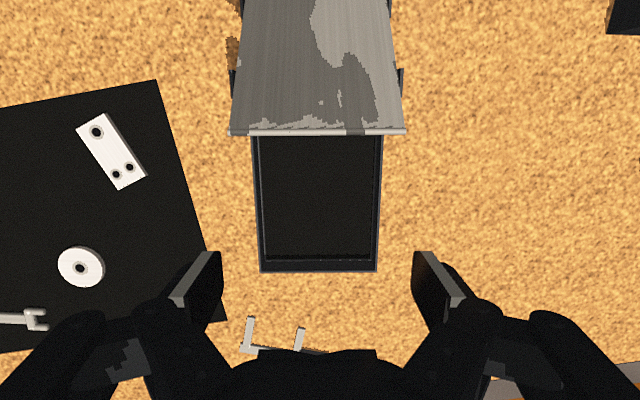

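Wrist view: the ramp's rolled edge runs (228,132) to (406,131), the tray's far wall is near row 262–270, and the jig plate is at (110,152).

```bash
python3 - <<'E'
from h import *; import pickle
m=pickle.load(open("w1.pkl","rb")); im=cv2.imread("pics/w1.png"); g=im.mean(2)
for c in(270,320,365): print(c,"edge",g[122:142,c].astype(int).tolist(),"far",g[252:276,c].astype(int).tolist())
hsv=cv2.cvtColor(im,cv2.COLOR_BGR2HSV)
print("row131 left",hsv[131,222:236,1].tolist(),"right",hsv[131,398:414,1].tolist())
e=ray(m,[228,406],[132,131],.148); print(e,e.mean(0),np.linalg.norm(e[0]-e[1])); d=e[0]-e[1]
print("xang",np.degrees(np.arctan2(d[1],d[0]))-90, np.degrees(np.arctan2(-d[1],-d[0]))-90)
f=ray(m,[260,378],[271,271],.035); print("far outer",f)
mk=((hsv[...,2]>190)&(hsv[...,1]<40)).astype(np.uint8)
for c in cv2.findContours(mk,cv2.RETR_EXTERNAL,cv2.CHAIN_APPROX_NONE)[0]:
    r=cv2.minAreaRect(c)
    if cv2.contourArea(c)>800:
        b=cv2.boxPoints(r);w=ray(m,b[:,0],b[:,1],.008);s=w-np.roll(w,1,0)
        print(r,ray(m,*r[0],.008).round(4),np.linalg.norm(s,axis=1).round(4),np.degrees(np.arctan2(s[:,1],s[:,0])).round(1))
E
```

```text
270 edge [83, 117, 152, 147, 154, 142, 86, 109, 157, 187, 201, 200, 191, 148, 24, 20, 33, 21, 29, 26] far [32, 29, 33, 22, 18, 17, 16, 24, 59, 56, 28, 30, 32, 34, 32, 36, 25, 26, 29, 51, 82, 128, 180, 175]
320 edge [151, 155, 156, 154, 143, 103, 93, 134, 170, 195, 206, 201, 169, 99, 16, 25, 26, 24, 32, 30] far [29, 27, 29, 17, 17, 17, 19, 57, 87, 26, 28, 27, 28, 29, 32, 30, 29, 23, 38, 75, 112, 175, 184, 182]
365 edge [160, 162, 158, 161, 165, 145, 101, 150, 178, 200, 203, 188, 146, 48, 17, 27, 29, 18, 33, 33] far [22, 29, 16, 16, 19, 22, 19, 42, 43, 23, 25, 24, 32, 28, 30, 30, 31, 29, 53, 83, 130, 182, 182, 188]
row131 left [128, 131, 140, 143, 164, 38, 18, 32, 33, 24, 35, 21, 33, 35] right [29, 25, 28, 28, 28, 30, 25, 15, 93, 147, 149, 139, 137, 140, 137, 134]
[[0.47148016 0.12305597 0.148     ]
 [0.49591318 0.27152326 0.148     ]] [0.48369667 0.19728961 0.148     ] 0.1504643097134543
xang -189.34531152434693 -9.34531152434694
far outer [[0.66592561 0.08760049 0.035     ]
 [0.69272308 0.24578957 0.035     ]]
((79.5, 267.0), (38.0, 43.0), 90.0) [ 0.6303 -0.1771  0.008 ] [0.0634 0.0613 0.0629 0.0637] [157.2  80.4 -20.7 -99.6]
((110.23867797851562, 152.33926391601562), (76.96836853027344, 32.483463287353516), 56.04093933105469) [ 0.4784 -0.0745  0.008 ] [0.0936 0.0447 0.0918 0.0475] [-164.6  110.4   17.   -67.7]
```

Emit:
{"name": "carry_out", "arguments": {
  "commands": [0.08,-3.31,1.0,0,0,0,0.08,-3.31,1.0,0,0,0,0.08,-3.31,1.0,0,0,0,0.08,-3.31,1.0,0,0,0,0.08,-3.31,1.0,0,0,0,0.08,-3.31,1.0,0,0,0,0.08,-3.31,1.0,0,0,0,0.08,-3.31,1.0,0,0,0,0,0,2.5,0,0,-0.116,0,0,2.5,0,0,-0.116,0,0,2.5,0,0,-0.116,0,0,2.5,0,0,-0.116,0,0,0,0,0,0,0,0,0,0,0,0]
}}

```text
clock: 3.05
tool_pos: [0.4791, -0.0693, 0.1011]
tool_rot: [[-0.957, -0.29, -0.001], [-0.29, 0.957, 0.0], [0.001, 0.0, -1.0]]
ft_force: [-0.1, 0.0, 0.6]
finger_gap: 0.997
```

```bash
python3 - <<'E'
from h import *; from cell import imaging
m=imaging.camera_model("wrist"); im=imaging.capture("wrist")[:,:,::-1]; cv2.imwrite("pics/w2.png",im)
hsv=cv2.cvtColor(np.ascontiguousarray(im),cv2.COLOR_BGR2HSV)
mk=((hsv[...,2]>170)&(hsv[...,1]<40)).astype(np.uint8)
for c in cv2.findContours(mk,cv2.RETR_EXTERNAL,cv2.CHAIN_APPROX_NONE)[0]:
    r=cv2.minAreaRect(c)
    if cv2.contourArea(c)>800:
        b=cv2.boxPoints(r);w=ray(m,b[:,0],b[:,1],.008);s=w-np.roll(w,1,0)
        print(np.round(r[0]+r[1],1),ray(m,*r[0],.008).round(4),np.linalg.norm(s,axis=1).round(4),np.degrees(np.arctan2(s[:,1],s[:,0])).round(1))
go([.4785,-.072,-.002],107)
E
```

```text
[313.4 193.5 112.   60.9] [ 0.4765 -0.0738  0.008 ] [0.0898 0.0443 0.0897 0.0492] [-163.9  107.9   19.2  -72. ]
[ 17.1 133.4  87.4  48. ] [ 0.4955 -0.2928  0.008 ] [0.0629 0.0349 0.0618 0.0377] [-170.8  114.9   11.7  -64.5]
clock 3.1 tcp [ 0.48   -0.0695  0.1018] gap 1.004 F [-0.4  0.5  1.1] zax [ 1.e-03 -1.e-04 -1.e+00]
shift cm [ 0.22 -0.2  10.38] norm 10.39
yaw 106.89 turn about tool z rad -0.0019
```

View pics/w2.png

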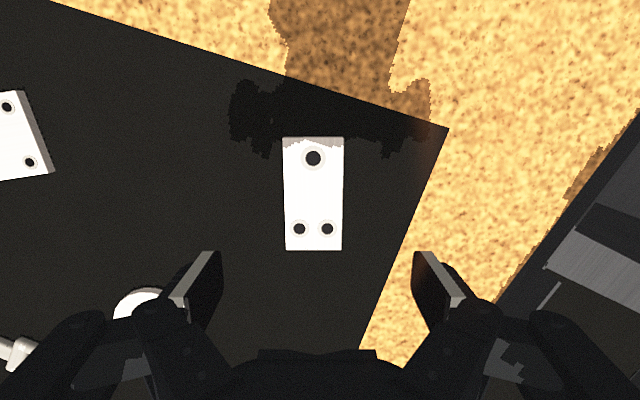

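Emit:
{"name": "carry_out", "arguments": {
  "commands": [0.15,-0.1,2.5,0,0,0,0.15,-0.1,2.5,0,0,0,0.1,-0.05,2.5,0,0,0,0,0,1.0,0,0,0,0,0,0.8,0,0,0,0,0,0.6,0,0,0,0,0,0.4,0,0,0,0,0,0,0,0,0,0,0,0,0,0,0]
}}

```text
clock: 4.0
tool_pos: [0.4767, -0.0733, -0.0017]
tool_rot: [[-0.956, -0.293, 0.001], [-0.293, 0.956, -0.0], [-0.001, -0.0, -1.0]]
ft_force: [0.1, 0.2, -0.3]
finger_gap: 0.998
```

Emit:
{"name": "carry_out", "arguments": {
  "commands": [0,0,0,0,0,0,0,0,0,0,0,0,0,0,0,0,0,0,0,0,0,0,0,0,0,0,0,0,0,0,0,0,0,0,0,0,0,0,0,0,0,0,0,0,0,0,0,0],
  "grip": 3.8,
  "squeeze": 35
}}

```text
clock: 4.8
tool_pos: [0.4765, -0.0732, -0.0018]
tool_rot: [[-0.956, -0.293, 0.0], [-0.293, 0.956, -0.0], [-0.0, -0.0, -1.0]]
ft_force: [-1.0, 0.6, 6.8]
finger_gap: 0.512
```

Emit:
{"name": "carry_out", "arguments": {
  "commands": [0,0,-1.0,0,0,0,0,0,-2.5,0,0,0,0,0,-4.5,0,0,0,0,0,-4.5,0,0,0,0,0,-4.5,0,0,0,0,0,-4.5,0,0,0,0,0,-4.5,0,0,0,0,0,0,0,0,0,0,0,0,0,0,0]
}}

```text
clock: 5.7
tool_pos: [0.4769, -0.0733, 0.2592]
tool_rot: [[-0.956, -0.293, 0.003], [-0.293, 0.956, -0.0], [-0.003, -0.001, -1.0]]
ft_force: [-0.2, -0.1, -0.6]
finger_gap: 0.515
```

```bash
python3 - <<'E'
from h import *; from cell import imaging
im=imaging.capture("wrist")[:,:,::-1]; cv2.imwrite("pics/w3.png",im)
go([.484,.197,.25],80.6)
E
```

```text
clock 5.75 tcp [ 0.476  -0.0732  0.2576] gap 0.511 F [ 0.  -0.7 -1.4] zax [-0.  0. -1.]
shift cm [-8.68 25.6   0.76] norm 27.04
yaw 107.03 turn about tool z rad 0.4613
```

View pics/w3.png

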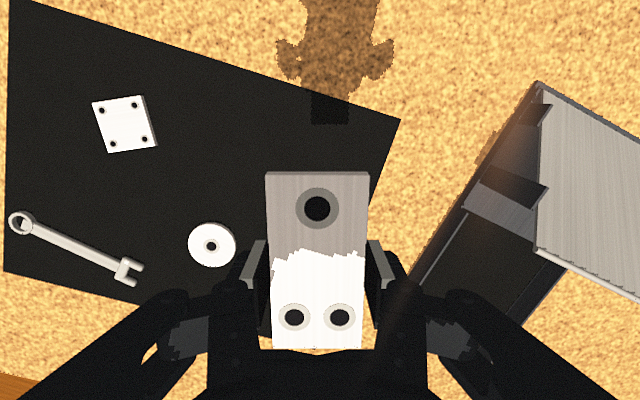

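```bash
python3 - <<'E'
from h import *; from cell import imaging,monitor
m=imaging.camera_model("wrist"); s=monitor.get_state(); im=cv2.imread("pics/w3.png")
g=im.mean(2); print(g[166:186,[290,345]].T.astype(int).tolist()); print(g[338:356,[290,345]].T.astype(int).tolist())
zt=s["tool_pos"][2]+.010
p=ray(m,[317,317],[179,348],zt); L=(p-s["tool_pos"])@s["tool_rot"]; print(L.round(4),L.mean(0))
b=ray(m,[317],[172],zt-.008); print("bottom edge",((b-s["tool_pos"])@s["tool_rot"]).round(4))
h=ray(m,[317,316.7],[209,317.5],zt-.002); print("holes",((h-s["tool_pos"])@s["tool_rot"]).round(4))
E
```

```text
[[30, 34, 32, 30, 36, 76, 126, 115, 127, 158, 170, 167, 170, 164, 167, 174, 171, 168, 166, 170], [39, 37, 35, 30, 34, 77, 124, 126, 129, 148, 166, 166, 163, 163, 164, 162, 166, 161, 166, 165]]
[[251, 251, 251, 251, 251, 251, 251, 251, 252, 254, 235, 179, 29, 19, 22, 17, 19, 19], [248, 248, 248, 247, 248, 248, 249, 249, 250, 247, 237, 152, 0, 19, 23, 20, 21, 12]]
[[ 0.0406 -0.0008 -0.01  ]
 [-0.0472 -0.0008 -0.01  ]] [-0.00330268 -0.00083713 -0.01000012]
bottom edge [[ 0.0419 -0.0009 -0.002 ]]
holes [[ 0.0264 -0.0008 -0.008 ]
 [-0.0306 -0.001  -0.008 ]]
```

Emit:
{"name": "carry_out", "arguments": {
  "commands": [-1.39,3.05,0,0,0,0,-1.39,3.05,0,0,0,0,-1.39,3.05,0,0,0,0,-1.39,3.05,0,0,0,0,-1.39,3.05,0,0,0,0,-1.39,3.05,0,0,0,0,-1.39,3.05,0,0,0,0,-1.39,3.05,0,0,0,0,0,0,1.3,0,0,0.115,0,0,1.3,0,0,0.115,0,0,1.3,0,0,0.115,0,0,1.2,0,0,0.116,0,0,0,0,0,0,0,0,0,0,0,0,0,0,0,0,0,0]
}}

```text
clock: 7.25
tool_pos: [0.5111, 0.1926, 0.2068]
tool_rot: [[-0.987, 0.161, -0.0], [0.161, 0.987, -0.0], [0.0, -0.0, -1.0]]
ft_force: [0.8, 0.3, 0.3]
finger_gap: 0.512
```

```bash
python3 - <<'E'
from h import *; from cell import imaging
im=imaging.capture("wrist")[:,:,::-1]; cv2.imwrite("pics/w4.png",im)
go([.5106,.1928,.198],80.6)
E
```

```text
clock 7.3 tcp [0.5113 0.1927 0.2071] gap 0.515 F [ 0.2  0.7 -1.4] zax [ 3.e-04  1.e-04 -1.e+00]
shift cm [0.07 0.   0.91] norm 0.92
yaw 80.7 turn about tool z rad 0.0017
```

View pics/w4.png

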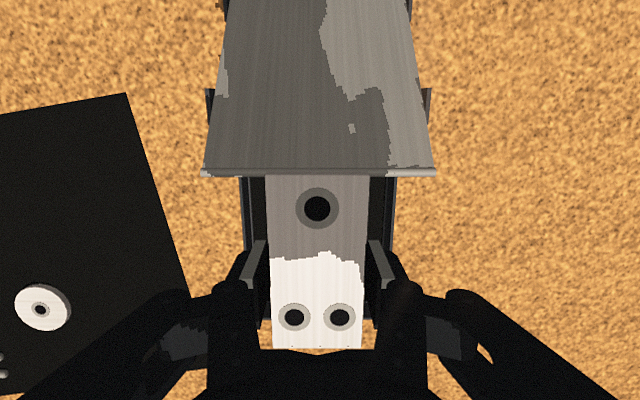

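The plate is held level, with the edge roll at row 169–176 between columns 203 and 435. I'll check the overlap from this view.

```bash
python3 - <<'E'
from h import *; from cell import imaging,monitor
m=imaging.camera_model("wrist"); s=monitor.get_state(); g=cv2.imread("pics/w4.png").mean(2)
print(g[162:182,[235,400]].T.astype(int).tolist())
p=ray(m,[203,435],[172.5,172.5],.148); print(p.mean(0),np.linalg.norm(p[0]-p[1]),((p-s["tool_pos"])@s["tool_rot"]).round(4))
E
```

```text
[[88, 85, 87, 80, 86, 86, 75, 82, 88, 92, 88, 97, 84, 106, 169, 160, 166, 158, 136, 136], [138, 140, 142, 141, 142, 124, 71, 119, 142, 164, 183, 187, 181, 165, 143, 135, 148, 153, 162, 170]]
[0.48444988 0.19762863 0.148     ] 0.14933051303483497 [[ 0.0273 -0.0741  0.0591]
 [ 0.0273  0.0752  0.0591]]
```

The overlap is 15 mm, as wanted. I'll lower to 50 mm of clear fall, let it settle, and release.

Emit:
{"name": "carry_out", "arguments": {
  "commands": [0,0,0.5,0,0,0,0,0,0.4,0,0,0,0,0,0,0,0,0,0,0,0,0,0,0,0,0,0,0,0,0,0,0,0,0,0,0]
}}

```text
clock: 7.9
tool_pos: [0.5112, 0.1927, 0.1979]
tool_rot: [[-0.987, 0.163, 0.0], [0.163, 0.987, 0.0], [-0.0, 0.0, -1.0]]
ft_force: [0.7, 0.1, -1.4]
finger_gap: 0.515
```

Emit:
{"name": "carry_out", "arguments": {
  "commands": [0,0,0,0,0,0,0,0,0,0,0,0,0,0,0,0,0,0,0,0,0,0,0,0,0,0,0,0,0,0,0,0,0,0,0,0,0,0,0,0,0,0,0,0,0,0,0,0,0,0,0,0,0,0,0,0,0,0,0,0],
  "grip": 8.54
}}

```text
clock: 8.9
tool_pos: [0.5112, 0.1926, 0.1978]
tool_rot: [[-0.987, 0.163, 0.0], [0.163, 0.987, 0.0], [-0.0, 0.0, -1.0]]
ft_force: [0.4, -0.8, -0.9]
finger_gap: 0.998
```

```bash
python3 - <<'E'
from h import *; from cell import imaging
im=imaging.capture("wrist")[:,:,::-1]; im2=imaging.capture("scene")[:,:,::-1]
cv2.imwrite("pics/w5.png",np.hstack([cv2.resize(im,(480,300)),cv2.resize(im2[200:350,320:500],(320,300))]))
go([.5106,.1928,.198],80.6)
E
```

```text
clock 9.0 tcp [0.5112 0.1926 0.1978] gap 0.999 F [ 0.  -0.2  0.3] zax [ 0.  0. -1.]
shift cm [ 0.06  0.01 -0.02] norm 0.06
yaw 80.61 turn about tool z rad 0.0002
```

View pics/w5.png

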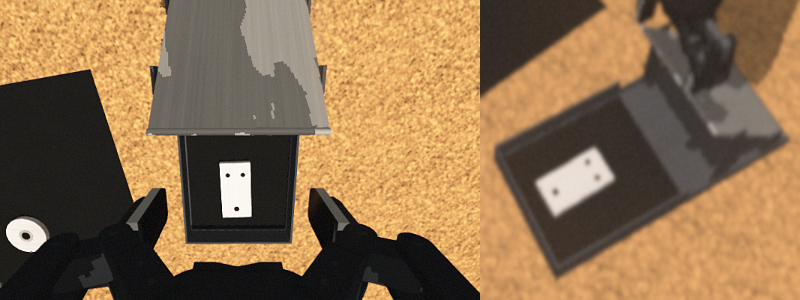

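The plate lies flat in the tray at (235,189) in the wrist half, showing only small holes, so its plain face is up. I'll raise the arm, check the numbers and hand in.

Emit:
{"name": "carry_out", "arguments": {
  "commands": [0,0,-3,0,0,0,0,0,-3,0,0,0,0,0,-2,0,0,0,0,0,0,0,0,0,0,0,0,0,0,0]
}}

```text
clock: 9.5
tool_pos: [0.5113, 0.1927, 0.2776]
tool_rot: [[-0.987, 0.163, 0.001], [0.163, 0.987, 0.0], [-0.0, 0.0, -1.0]]
ft_force: [0.3, -0.2, -1.3]
finger_gap: 0.998
```

```bash
python3 - <<'E'
from h import *; from cell import imaging,manip
C=[]
for i in range(2):
    m=imaging.camera_model("wrist"); im=np.ascontiguousarray(imaging.capture("wrist")[:,:,::-1])
    hsv=cv2.cvtColor(im,cv2.COLOR_BGR2HSV); mk=((hsv[...,2]>170)&(hsv[...,1]<40)).astype(np.uint8)
    for c in cv2.findContours(mk,cv2.RETR_EXTERNAL,cv2.CHAIN_APPROX_NONE)[0]:
        r=cv2.minAreaRect(c)
        if cv2.contourArea(c)>800 and abs(r[0][0]-316)<80:
            b=cv2.boxPoints(r);w=ray(m,b[:,0],b[:,1],.014);s=np.linalg.norm(w-np.roll(w,1,0),axis=1)
            p=ray(m,*r[0],.014)[:2]-[.484,.1973]; x=np.array([.9866,-.163]); print(np.round(r[0],1),"ramp xy",p@x,p@[.163,.9866],s.round(4))
t=imaging.camera_model("top"); im=np.ascontiguousarray(imaging.capture("top")[:,:,::-1]); cv2.imwrite("pics/top1.png",im)
hsv=cv2.cvtColor(im,cv2.COLOR_BGR2HSV); mk=((hsv[...,2]>130)&(hsv[...,1]<60)).astype(np.uint8)
for c in cv2.findContours(mk,cv2.RETR_EXTERNAL,cv2.CHAIN_APPROX_NONE)[0]:
    r=cv2.minAreaRect(c)
    if cv2.contourArea(c)>150 and 300<r[0][0]<480 and 130<r[0][1]<300: print("bystander",np.round(r[0],1),ray(t,*r[0],.008).round(4))
go([.51,.19,.28])
manip.hand_in()
E
```

```text
[314.1 225.8] ramp xy 0.12114327301056084 -0.00480770271236018 [0.0908 0.0441 0.0907 0.0468]
[314.6 226.6] ramp xy 0.12105475505356357 -0.004621288087942592 [0.0909 0.044  0.0907 0.0467]
bystander [423.  223.8] [ 0.5041 -0.3062  0.008 ]
bystander [373. 175.] [ 0.6307 -0.174   0.008 ]
bystander [438.5 155.4] [ 0.6876 -0.3486  0.008 ]
clock 9.65 tcp [0.5104 0.1924 0.2763] gap 1.004 F [0.6 0.5 0.2] zax [-2.2e-03 -8.0e-04 -1.0e+00]
shift cm [ 0.   -0.24 -0.37] norm 0.44
the job is handed in; nothing more can be done
```

The jig plate turned over in the air and now lies flat in the catch tray with its countersunk face down. I handed the job in at about 9.7 s.

I gripped it across its width at mid-length and held it level with 15 mm over the ramp edge and about 50 mm of clear fall. Then I opened the fingers and raised the arm clear.

**Last checks, plate:** Its centre is at ramp x ≈ 0.121 m, y ≈ −0.005 m. It measured 91 x 45 mm at lying-flat height, and only the small holes show. Two successive images agreed, so it is at rest.

**Last checks, bystanders:** The square and round plates are within 1 mm of where they started. The wrench centre read about 8 mm off. Nothing came near it, and the first mask had cut off part of its end, so I put this down to the mask, but did not check further.

**Disagreement:** The ramp edge from the top camera varied by about 4 mm between estimates. I used the wrist camera instead, where two views agreed to 1 mm.

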